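# Lay out a power supply on its chassis plate

### The arm

A 6-joint arm with a two-finger parallel gripper is mounted at the origin on a cart in front of the work surface, level with it; the furniture and walls round the work are solid. World frame = base frame: x ahead of the robot, y to its left, z up, the work surface at z = 0. Lengths are in m, angles in rad, forces in N, time in s.
With the tool pointing down it reaches from about 0.325 to 0.75 m from the base axis. Payload 7.6 kg.
Tool frame: the origin (TCP) lies at the very end of the fingers, on their centre line; the grasp point (between the pads) lies 19 mm behind it; z points along the fingers, y is the line along which they close (so a half turn about z gives the same grasp; the last joint's range is limited). The gripper opens to 85 mm and grips with 20 to 120 N. Pads are 22 mm wide; open, the fingers measure 114 mm over their backs; the gripper's body (76 mm by 85 mm) begins 54 mm behind the grasp point. The pads swing forward as they close: fully open they stand 13 mm farther back than shut.
Start: joints at [1.081, 0.052, 1.401, -0, 1.689, -0.07], TCP at [0.214, 0.479, 0.231] pointing down, gripper open.
Joint ranges: [-2.9, 2.9], [-0.91, 2.17], [0.12, 2.37], [-1.06, 4.2], [0.26, 2.73], [-2.93, 2.93]. Speed limits (rad/s): [2.57, 2.57, 3.01, 3.14, 3.14, 3.14].

### API

Orientations are given as a unit quaternion [w, x, y, z].
In Python, from bench import state, get_image, sign_off, trace gives the robot as it stands.
- The arm moves only by the tool play_rows, never from a script. Its argument "commands" is a list that holds one entry, the list of rows, each a list of 7 numbers: the turn, a rotation vector about the tool's x, y, z in degrees, then the shift along the tool's x, y, z in m, then the opening, from 0 (shut) to 1 (fully open). In form: [[[rx, ry, rz, dx, dy, dz, grip], ...]]. A call has 1 to 10 rows; each row shifts and turns the commanded pose from where the row before left it, along the tool's axes as they then stand; what a row does not reach is not made up. A row lasts 1/8 s, in which the tool goes at most 62.5 mm and 10.7 degrees, less where a joint would pass 70% of its speed; a pose out of reach is approached as far as the arm can. A call with a gripper value outside its range is refused whole. The fingers move at their own pace and stop on an object; the grip force is fixed at half the most. Time passes only in rows, so rows that do not move let the fingers close. It gives the time, the measured TCP pose, the force, the opening and the grip force at its end, in the units of the state.
- state(): the state, without advancing time (a new reading comes with each control period).
- get_image(name): name is "side" or "top" or "wrist"; returns a dict with "img" (480x640x3 uint8, blue, green, red), "fx", "fy", "cx", "cy" (pixels), "k1" (the pictures are not rectified: a ray, as slopes to the right and down, at radius r is drawn at 1 + k1 r^2 times it, then the intrinsics apply), "position" and "attitude" of the camera in the world; the wrist camera has in their place "mount" (4x4, takes a point from camera to tool coordinates, whose origin is the TCP and whose axes are the flange's). Camera axes: x right, y down, z forward; pixel columns grow to the right and rows downward; lengths in m; the calibration is good to about 2 mm. A picture is of the moment at which its call begins: read the wrist's pose just before it. There is no depth.
- sign_off(): hands the job in; it is judged then, once.
Trained networks look in a picture, given as the dict that the camera call returned (one of the last four; its "shot" number tells which), for a name from the list of things; names that differ only in an ending like _2 or _b are one class to them, and where a whole thing is asked for, a point or a joint stands for the part that bears it (a point fixed in the world has none). Each returns a list of dicts, best first, with "conf" (0 to 1); they miss things now and then, are a little off and sometimes report something else, mostly with a low value. They report only what shows in the picture. A call takes as long as a camera call. They do not tell look-alikes from the thing itself.
- trace(picture, target): "mask" (480x640 bool, what is visible of it) and "bbox" ([centre column, centre row, width, height] in pixels, round what is visible of it).
The state is a dict: "time": time; "joint_pos": joint angles; "qvel": joint speeds; "effort": joint torques, N m; "tcp_pos": TCP position; "eef_rot": TCP orientation; "force": force on the tool from outside, world axes, zero at the start; "ft_torque": the same for the moment, N m; "finger_gap": finger opening in m; "grasp_force": force on a finger pad.
Only numpy, scipy, OpenCV 4.12 (cv2) and the standard library are available. Lean on these libraries where they do the work, as an engineer would, in place of code of your own. Each camera call takes 0.05 s, during which the arm holds its last target. There are 200 camera calls.

### The job

Lay out the power supply on the bare chassis plate, all parts upright and centred on the plate's long middle line: the converter module midway between the mains inlet and the output terminals, the transformer midway between inlet and module, and the larger capacitor midway between module and output terminals. Put the larger, dark heat sink squarely centred on top of the module; module, heat sink and transformer each lie with their long side straight across the plate. Leave the smaller capacitor where it stands.

Things in the scene. Friction and masses are not known exactly. Their poses are not given: they have to be found in the camera images.
- chassis: bare aluminium chassis plate, 300 x 110 x 4 mm, fixed flat on the bench, four dark screw heads at its corners and a thin line scribed along its middle; origin at the centre of its underside, x along its length (the row, roughly away from the robot, turned up to 17 degrees either way), y across it, z up; its top is 4 mm above the bench
- inlet: mains inlet: black block 26 (along the plate) x 50 (across) x 30 mm with an oblong mouth on top and three flat metal pins in it; fixed on the plate's centre line 130 mm from the middle, at either the near or the far end; origin at the centre of its underside (on the plate's top)
- output: output terminals: low grey block 26 x 50 x 14 mm with two round brass binding posts, 33 mm tall in all; fixed on the plate's centre line 130 mm from the middle, at the end opposite to the inlet; origin at the centre of its underside (on the plate's top)
- module: converter module, loose, 0.11 to 0.18 kg: flat brick 44 (x) x 58 (y, its long side) x 18 mm, black with a plain metal top; origin at the centre of its underside
- heat_sink: heat sink, loose, about 0.1 kg: the larger, dark finned one, 60 (x, its long side) x 50 (y) x 26 mm, solid to the touch, flat underside; origin at the centre of its underside, fins up. (A smaller, light finned one lies fixed among the clutter and is not meant.)
- transformer: iron-core transformer, loose, about 0.35 kg: steel core 20 (x) x 48 (y) x 40 mm tall, winding through it 40 mm wide in x and 30 mm in y (6 to 34 mm up); thin feet at the bottom make it 66 mm long in y, its long side; origin at the centre of its underside. Good to grip across the core's two ends, 48 mm apart in y
- capacitor_large: the larger of two black cylindrical capacitors, loose, standing on end: 30 mm diameter, 50 mm tall, 0.04 kg; origin at the centre of its underside
- capacitor_small: the smaller black cylindrical capacitor, loose, standing on end: 22 mm diameter, 42 mm tall; not part of the job; origin at the centre of its underside
There are look-alikes about, which are no part of the job. Leave any brown or turquoise look-alike of the module alone.

How it is judged:
At the end, for the whole second after the job is handed in: All upright, at rest, within 13 mm of the plate's middle line; module within 13 mm of plate centre, transformer 65+-15 mm inward of inlet, larger capacitor 65+-15 mm inward of output; sink flat on module, centred to 11 mm; long sides square to 12 degrees; small capacitor within 20 mm of its start (angle between each of module, heat_sink, transformer, capacitor_large's own z axis and vertical below 0.1 rad and linear speed of each of module, heat_sink, transformer, capacitor_large below 0.01 m/s and angular speed of each of module, heat_sink, transformer, capacitor_large below 0.1 rad/s and z of module in the frame of chassis between 0 and 0.008 m and y of module in the frame of chassis between -0.013 and 0.013 m and z of transformer in the frame of chassis between 0 and 0.008 m and y of transformer in the frame of chassis between -0.013 and 0.013 m and z of capacitor_large in the frame of chassis between 0 and 0.008 m and y of capacitor_large in the frame of chassis between -0.013 and 0.013 m and x of module in the frame of chassis between -0.013 and 0.013 m and angle between the y axis of module and the y axis of chassis, either way round below 0.22 rad and angle between the y axis of transformer and the y axis of chassis, either way round below 0.25 rad and horizontal distance between heat_sink and module below 0.011 m and angle between the x axis of heat_sink and the y axis of module, either way round below 0.22 rad and z of heat_sink in the frame of module between 0.014 and 0.022 m and horizontal distance between transformer and inlet between 0.05 and 0.08 m and horizontal distance between transformer and output above 0.15 m and horizontal distance between capacitor_large and output between 0.05 and 0.08 m and horizontal distance between capacitor_large and inlet above 0.15 m and distance of capacitor_small from where it was at the start of the episode below 0.02 m); the robot touches nothing.
It fails at once if the smaller capacitor was moved or knocked over (distance of capacitor_small from where it was at the start of the episode above 0.02 m or angle between capacitor_small's own z axis and vertical above 0.3 rad).
It also fails if it takes over 115 s, if anything falls off the work surface, if the arm or the gripper's body presses on something with over 40 N, if the wrist force passes 120 N, or if a joint passes its speed limit or range.

## Working session

There is one attempt and no reset: what is moved stays moved. The work goes in short steps, Python scripts to look and compute and a tool call to move; the robot and the scene stay as the last step left them, time stands still between calls to the robot, and variables do not carry over. Pictures are saved under pics/ and viewed, at most 17 in all, crops included, and the job is handed in when it is done.

Besides the shell and the picture viewer there is one more tool, called after ">>>" as a command line: name --argument value ..., lists and objects as JSON in quotes. play_rows: Moves the arm, as the interface text tells. Its arguments: {"type":"object","properties":{"commands":{"type":"array","items":{"type":"array","items":{"type":"array","items":{"type":"number"}}}}},"required":["commands"]}

```bash
mkdir -p pics; python3 - <<'E'
from bench import *
import cv2,json
s=state(); print({k:s[k] for k in('time','tcp_pos','eef_rot','finger_gap')})
for n in('top','side'):
    p=get_image(n); cv2.imwrite(f'pics/{n}0.png',p['img'])
    print(n,{k:v for k,v in p.items() if k!='img'})
    for t in('chassis','inlet','output','module','heat_sink','transformer','capacitor_large','capacitor_small'):
        print(t,[(round(d['conf'],2),[round(float(x)) for x in d['bbox']]) for d in trace(p,t)])
p=get_image('wrist'); print(p['mount'])
E
```

```text
{'time': 0.0, 'tcp_pos': array([0.21381479, 0.47914524, 0.23047205]), 'eef_rot': array([-2.17999353e-04,  2.08369130e-01,  9.78049935e-01, -7.64132400e-04]), 'finger_gap': 0.0855825568116958}
top {'fx': 484.96094422938427, 'fy': 484.96094422938427, 'cx': 322.4159223795489, 'cy': 243.44983094939153, 'k1': 0.01075705210260032, 'position': array([0.27747083, 0.13268775, 1.39805137]), 'attitude': array([ 0.06718508, -0.69781175,  0.7104823 , -0.06131739]), 'shot': 1}
chassis [(0.61, [353, 229, 58, 104])]
inlet [(0.69, [360, 268, 22, 10])]
output [(0.63, [342, 185, 22, 11])]
module [(0.83, [278, 273, 22, 22]), (0.69, [134, 304, 25, 21]), (0.64, [304, 303, 24, 19])]
heat_sink [(0.87, [481, 264, 24, 19])]
transformer [(0.7, [471, 212, 17, 16])]
capacitor_large [(0.52, [230, 274, 13, 9])]
capacitor_small [(0.22, [231, 274, 17, 14])]
side {'fx': 455.6341409173828, 'fy': 455.6341409173828, 'cx': 303.66018026415094, 'cy': 246.02991354212114, 'k1': 0.0003325540259988429, 'position': array([0.24369908, 1.56406417, 0.70431306]), 'attitude': array([ 0.0558913 , -0.09339223,  0.83371502, -0.54136247]), 'shot': 2}
chassis [(0.96, [313, 250, 56, 13])]
inlet []
output []
module [(0.6, [331, 359, 24, 26]), (0.5, [326, 278, 16, 15])]
heat_sink [(0.32, [315, 250, 53, 11])]
transformer []
capacitor_large [(0.55, [313, 251, 54, 14]), (0.5, [319, 291, 6, 20]), (0.37, [335, 246, 11, 16])]
capacitor_small [(0.38, [335, 207, 3, 10])]
[[ 1.31958439e-03 -9.49402680e-01 -3.14058608e-01  8.22289843e-02]
 [ 9.99999129e-01  1.24210872e-03  4.46801628e-04  2.11880212e-04]
 [-3.40997289e-05 -3.14058924e-01  9.49403492e-01 -1.43463330e-01]
 [ 0.00000000e+00  0.00000000e+00  0.00000000e+00  1.00000000e+00]]
```

```bash
python3 - <<'E'
import cv2
a=cv2.imread('pics/top0.png'); cv2.imwrite('pics/top0c.png',cv2.resize(a[140:360,90:550],(800,383),interpolation=cv2.INTER_CUBIC))
a=cv2.imread('pics/side0.png');cv2.imwrite('pics/side0c.png',cv2.resize(a[150:420,150:480],(733,600),interpolation=cv2.INTER_CUBIC))
E
```

```text
(no output)
```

View pics/top0c.png

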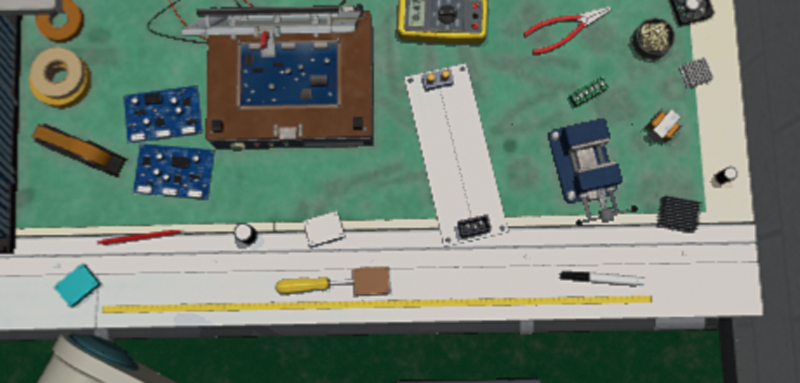

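View pics/side0c.png

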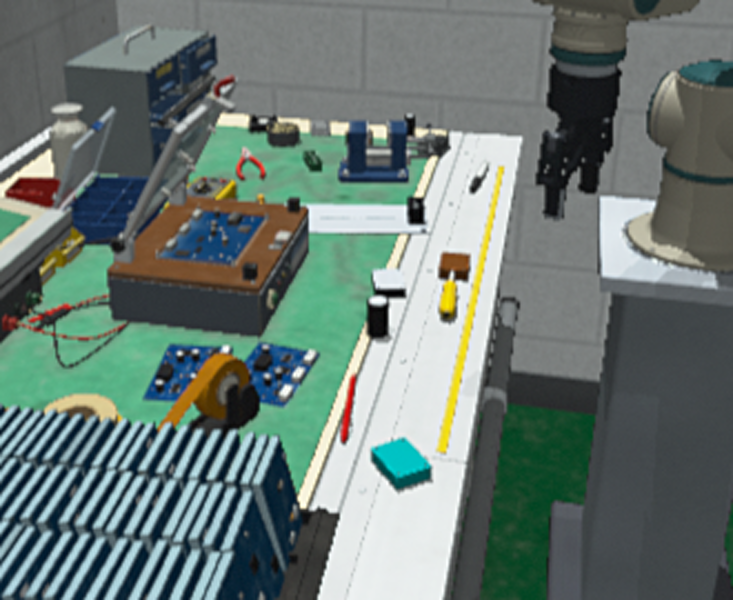

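The top view shows the plate with the inlet near (crop 473,226) and the output far (438,78). The module, with its metal top, is at (325,229), one capacitor at (245,235) and the other at (725,176). The dark heat sink is at (680,213) and the transformer at (665,125). Brown and turquoise look-alikes are on the ledge.

```bash
cat > h.py <<'E'
import numpy as np, cv2
from bench import *
from scipy.spatial.transform import Rotation as R
def q2R(q): return R.from_quat(np.roll(q,-1)).as_matrix()
def cam(p,s=None):
    if 'mount' in p:
        T=np.eye(4);T[:3,:3]=q2R(s['eef_rot']);T[:3,3]=s['tcp_pos'];T=T@np.array(p['mount']);return T[:3,:3],T[:3,3]
    return q2R(p['attitude']),np.array(p['position'])
def K(p): return np.array([[p['fx'],0,p['cx']],[0,p['fy'],p['cy']],[0,0,1.]]),np.array([p['k1'],0,0,0.])
def w(p,uv,z,s=None):
    """pixels (N,2) -> world xy at height z"""
    Rc,t=cam(p,s);k,d=K(p)
    n=cv2.undistortPoints(np.float64(uv).reshape(-1,1,2),k,d)[:,0]
    r=np.c_[n,np.ones(len(n))]@Rc.T
    return (t+r*((z-t[2])/r[:,2])[:,None])[:,:2]
def proj(p,X,s=None):
    Rc,t=cam(p,s);k,d=K(p)
    return cv2.projectPoints(np.float64(X).reshape(-1,1,3),cv2.Rodrigues(Rc.T)[0],-Rc.T@t,k,d)[0][:,0]
def shot(n,name=None):
    s=state();p=get_image(n)
    if name: cv2.imwrite(f'pics/{name}.png',p['img'])
    return s,p
E
python3 - <<'E'
from h import *
s,p=shot('top')
for n,uv,z in[('inlet',(360,268),.034),('output',(342,185),.018),('module',(277.5,272.5),.018),('capL',(230.5,273),.05),('capR',(508,239.5),.042),('sink',(481,263.5),.026),('trafo',(471.5,212),.03)]:
    print(n,w(p,[uv],z).round(3))
for t in('chassis','module','heat_sink','transformer'):
    m=max(trace(p,t),key=lambda d:d['conf'])['mask'].astype(np.uint8)
    c,_=cv2.findContours(m,0,1);c=max(c,key=cv2.contourArea)[:,0]
    z={'chassis':.004,'module':.018,'heat_sink':.026,'transformer':.035}[t]
    print(t,cv2.minAreaRect(w(p,c,z).astype(np.float32)))
# chassis scribe from corners screws crop
print(w(p,np.array([(410,82),(465,72),(448,241),(503,228)])/1.739+[90,140],.004).round(3))
E
```

```text
inlet [[0.456 0.037]]
output [[0.706 0.081]]
module [[0.449 0.272]]
capL [[0.446 0.4  ]]
capR [[ 0.529 -0.384]]
sink [[ 0.464 -0.308]]
trafo [[ 0.614 -0.291]]
chassis ((0.5798519849777222, 0.05592532083392143), (0.2988984286785126, 0.11051829904317856), 11.4412841796875)
module ((0.45345067977905273, 0.27554991841316223), (0.04552076756954193, 0.05406603589653969), 14.11068344116211)
heat_sink ((0.4654902219772339, -0.30453169345855713), (0.0668104737997055, 0.060658976435661316), 74.90399169921875)
transformer ((0.6110042333602905, -0.2871429920196533), (0.05245150998234749, 0.05036705732345581), 88.87156677246094)
[[ 0.705  0.129]
 [ 0.721  0.034]
 [ 0.43   0.071]
 [ 0.45  -0.021]]
```

```bash
cat >> h.py <<'E'
def go(x,y,z,yaw=None,s=None):
    """total tool-frame shift (first) then turn rz, keeping/righting tool-down"""
    s=s or state();M=q2R(s['eef_rot']);d=M.T@(np.array([x,y,z])-s['tcp_pos'])
    cur=np.degrees(np.arctan2(M[1,1],M[0,1]))
    rz=None if yaw is None else -((yaw-cur+180)%360-180)
    print('t',round(s['time'],2),'tcp',s['tcp_pos'].round(4),'yaw',round(cur,1),'tilt',(M[:2,2]*57.3).round(1),'shift',d.round(4),'rz',rz and round(rz,1),'j6',s['joint_pos'][5].round(2),'gap',round(s['finger_gap'],4))
E
python3 -c "
from h import *
go(.45,.30,.22,104)"
```

```text
t 1.2 tcp [0.2139 0.4794 0.2313] yaw 65.9 tilt [-0.  0.] shift [-0.2887 -0.0677  0.0113] rz -38.1 j6 -0.07 gap 0.0853
```

>>> play_rows --commands '[[[0,0,0,-0.048,-0.011,0.002,1],[0,0,0,-0.048,-0.011,0.002,1],[0,0,0,-0.048,-0.011,0.002,1],[0,0,0,-0.048,-0.011,0.002,1],[0,0,0,-0.048,-0.012,0.002,1],[0,0,0,-0.048,-0.012,0.002,1],[0,0,-10,0,0,0,1],[0,0,-10,0,0,0,1],[0,0,-10,0,0,0,1],[0,0,-8,0,0,0,1]]]'

```text
time: 2.45
tcp_pos: [0.4493, 0.2999, 0.2193]
eef_rot: [0.0, -0.124, 0.992, 0.0]
force: [-0.5, 0.4, 0.3]
finger_gap: 0.0853
grasp_force: 0.0
```

```bash
cat >> h.py <<'E'
def rect(p,s,t,z):
    out=[]
    for d in trace(p,t):
        c,_=cv2.findContours(d['mask'].astype(np.uint8),0,1)
        c=max(c,key=cv2.contourArea)[:,0]
        (a,b),wh,an=cv2.minAreaRect(w(p,c,z,s).astype(np.float32))
        print(t,round(d['conf'],2),'px',np.round(d['bbox']),'xy',round(a,4),round(b,4),'wh',np.round(wh,4),'ang',round(an,1))
E
python3 - <<'E'
from h import *
s,p=shot('wrist','w1'); go(.45,.272,.1,104,s); print(p['fx'])
rect(p,s,'module',.018); rect(p,s,'capacitor_large',.05);rect(p,s,'inlet',.034);rect(p,s,'chassis',.004)
E
```

```text
t 2.45 tcp [0.4493 0.2999 0.2193] yaw 104.2 tilt [0. 0.] shift [ 0.0062 -0.0273  0.1193] rz 0.2 j6 -1.3 gap 0.0853
378.94167919386797
module 0.92 px [281. 200.  64.  52.] xy 0.4523 0.2754 wh [0.0464 0.058 ] ang 15.3
module 0.61 px [218.  84.  79.  69.] xy 0.366 0.1994 wh [0.0454 0.0617] ang 2.0
capacitor_large 0.68 px [418. 227.  47.  41.] xy 0.4417 0.3955 wh [0.0459 0.0288] ang 58.7
inlet 0.95 px [ 29. 135.  57.  36.] xy 0.4471 0.0453 wh [0.0275 0.0537] ang 13.0
chassis 0.87 px [ 61. 246. 121. 266.] xy 0.5784 0.0554 wh [0.2996 0.1121] ang 11.8
```

View pics/w1.png

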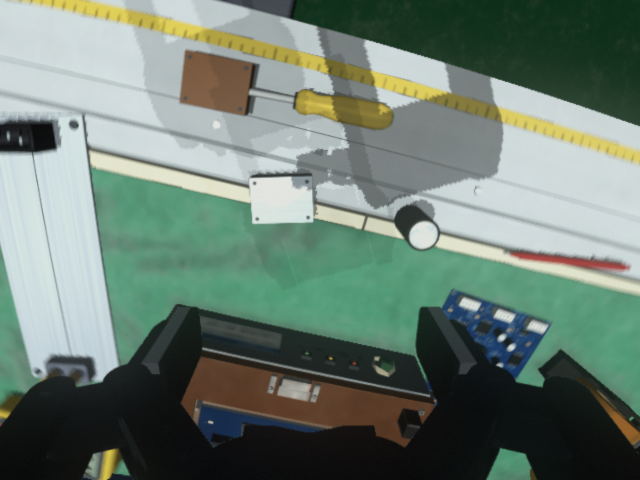

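The wrist view shows the module's metal top at px (281,200) and the brown look-alike at (218,84). The 29 mm wide capacitor at (418,227) is therefore the larger one. Next I descend on the module.

>>> play_rows --commands '[[[0,0,0,0.0018,-0.0245,0.03,1],[0,0,0,0,0,0.05,1],[0,0,0,0,0,0.05,1],[0,0,0,0,0,0.05,1],[0,0,0,0,0,0.025,1],[0,0,0,0,0,0.01,1],[0,0,0,0,0,0,0.4],[0,0,0,0,0,0,0.4],[0,0,0,0,0,0,0.4],[0,0,0,0,0,0,0.4]]]'

```text
time: 3.95
tcp_pos: [0.4547, 0.2764, 0.0064]
eef_rot: [0.002, -0.121, 0.993, 0.001]
force: [0.1, -0.1, 6.8]
finger_gap: 0.056
grasp_force: 64.5
```

```bash
python3 -c "
from h import *
s,p=shot('wrist','w2');go(.4535,.2757,.1,104,s);print(s['grasp_force'])"
```

```text
t 3.95 tcp [0.4547 0.2764 0.0064] yaw 103.9 tilt [0.2 0.1] shift [ 0.001  -0.0003 -0.0936] rz -0.1 j6 -1.34 gap 0.056
64.51198518276215
```

View pics/w2.png

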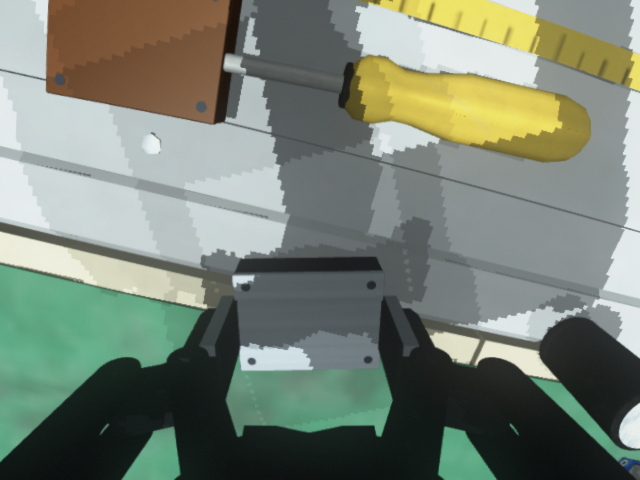

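The module sits squarely between the pads: its top corners are at px (236,272), (383,272), (387,370) and (240,370).

```bash
python3 - <<'E'
from h import *
s=state();s0,p=shot('wrist')
uv=[(236,272),(383,272),(387,370),(240,370)]
q=w(p,uv,.019,s);c=q.mean(0);M=q2R(s['eef_rot'])
print(c,'tool off',M.T@(np.r_[c-s['tcp_pos'][:2],0]),'long yaw',np.degrees(np.arctan2(*(q[1]-q[0])[::-1])),'size',np.linalg.norm(q[1]-q[0]),np.linalg.norm(q[2]-q[1]))
s,p=shot('top')
for z in(.05,.1): print('box corner',w(p,[(304,223),(304,160)],z).round(3))
C=np.array([.579,.0555]);u=np.array([np.cos(np.radians(11.5)),np.sin(np.radians(11.5))])
for a in(-130,-65,65,130):print(a,(C+u*a/1000).round(4))
go(.46,.14,.09,101.5)
E
```

```text
[0.45259326 0.27831754] tool off [ 1.60385009e-03  2.33135344e-03 -4.12503939e-06] long yaw 103.98341198342683 size 0.05536641066091544 0.044991490405509454
box corner [[0.586 0.193]
 [0.774 0.191]]
box corner [[0.574 0.191]
 [0.756 0.189]]
-130 [0.4516 0.0296]
-65 [0.5153 0.0425]
65 [0.6427 0.0685]
130 [0.7064 0.0814]
t 4.1 tcp [0.4547 0.2764 0.0063] yaw 103.9 tilt [0.2 0.1] shift [ 0.0274 -0.1336 -0.0839] rz 2.4 j6 -1.34 gap 0.0562
```

>>> play_rows --commands '[[[0,0,0,0,0,-0.03,0.4],[0,0,0,0,0,-0.05,0.4],[0,0,0,0.01,-0.045,-0.04,0.4],[0,0,0,0.01,-0.045,-0.03,0.4],[0,0,0,0.007,-0.044,0,0.4],[0,0,2.4,0,0,0,0.4],[0,0,0,-0.034,-0.015,0,0.4],[0,0,0,-0.034,-0.015,0,0.4],[0,0,0,-0.034,-0.015,0,0.4],[0,0,0,-0.034,-0.015,0,0.4]]]'

```text
time: 5.35
tcp_pos: [0.6058, 0.1073, 0.1544]
eef_rot: [0.0, -0.1, 0.995, 0.0]
force: [0.4, -0.0, -1.1]
finger_gap: 0.0562
grasp_force: 64.6
```

```bash
python3 - <<'E'
from h import *
s,p=shot('wrist','w3');go(.579,.0555,.025,101.5,s);print(s['grasp_force'])
for t,z in(('chassis',.004),('inlet',.034),('output',.018),('module',.17)):rect(p,s,t,z)
E
```

```text
t 5.35 tcp [0.6058 0.1073 0.1544] yaw 101.5 tilt [0. 0.] shift [ 0.0366 -0.0455  0.1294] rz 0.0 j6 -1.66 gap 0.0562
64.59650158882141
chassis 0.59 px [243. 160. 156. 317.] xy 0.5832 0.0552 wh [0.2503 0.1116] ang 12.0
inlet 0.58 px [238.   4.  79.   7.] xy 0.4698 0.0356 wh [0.0023 0.0463] ang 10.8
output 0.62 px [242. 160. 157. 318.] xy 0.5811 0.0573 wh [0.2394 0.1048] ang 11.8
module 0.67 px [308. 313. 152. 116.] xy 0.5993 0.107 wh [0.0498 0.0565] ang 12.5
```

View pics/w3.png

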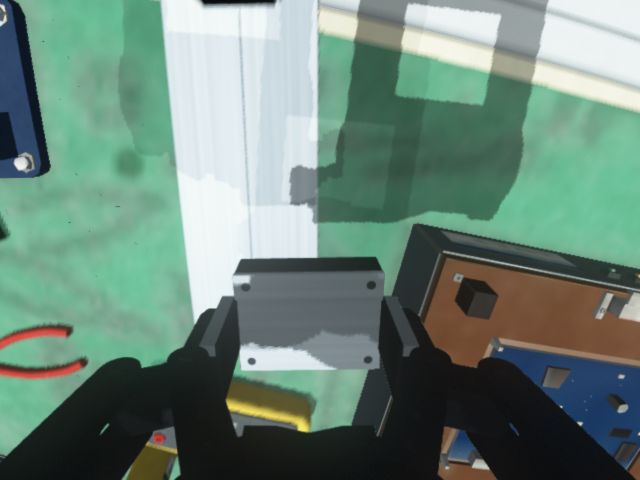

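The scribe line shows from px (240,40) to (250,255), and the module is held squarely. I check the line's position, then place the module.

```bash
python3 - <<'E'
from h import *
s,p=shot('wrist')
q=w(p,[(240,30),(250,252),(164,20),(190,280),(317,40),(318,215)],.004,s);C=np.array([.579,.0555])
for i in(0,2,4):
    d=q[i+1]-q[i];d/=np.linalg.norm(d);n=np.array([-d[1],d[0]])
    print(q[i].round(4),q[i+1].round(4),np.degrees(np.arctan2(d[1],d[0])).round(2),'C offset',(C-q[i])@n)
print(w(p,[(238,4)],.034,s))
E
```

```text
[0.4796 0.034 ] [0.6431 0.0673] 11.52 C offset 0.0012475969409350834
[ 0.483 -0.02 ] [0.6789 0.0207] 11.76 C offset 0.05438987269075088
[0.4753 0.0885] [0.6007 0.1159] 12.33 C offset -0.054358167707467556
[[0.46951464 0.03630671]]
```

>>> play_rows --commands '[[[0,0,0,0.0355,-0.0455,0,0.4],[0,0,0,0,0,0.05,0.4],[0,0,0,0,0,0.05,0.4],[0,0,0,0,0,0.03,0.4],[0,0,0,0,0,0.012,0.4],[0,0,0,0,0,0.0005,0.4],[0,0,0,0,0,0,0.95],[0,0,0,0,0,0,1],[0,0,0,0,0,0,1],[0,0,0,0,0,-0.04,1]]]'

```text
time: 6.9
tcp_pos: [0.5769, 0.0559, 0.0491]
eef_rot: [-0.003, -0.101, 0.995, 0.0]
force: [1.1, 0.1, 0.1]
finger_gap: 0.0855
grasp_force: 0.0
```

```bash
python3 - <<'E'
from h import *
go(.446,.398,.2,101.5)
E
```

```text
t 6.9 tcp [0.5769 0.0559 0.0491] yaw 101.5 tilt [-0.4 -0. ] shift [ 0.0608  0.3616 -0.15  ] rz 0.0 j6 -1.74 gap 0.0855
```

>>> play_rows --commands '[[[0,0,0,0,0,-0.05,1],[0,0,0,0,0,-0.05,1],[0,0,0,0,0,-0.05,1],[0,0,0,0,0,0,1]]]'

```text
time: 7.4
tcp_pos: [0.581, 0.056, 0.2077]
eef_rot: [0.005, -0.101, 0.995, -0.0]
force: [0.8, 1.0, -0.2]
finger_gap: 0.0852
grasp_force: 0.0
```

```bash
python3 - <<'E'
from h import *
s,p=shot('wrist','w4'); rect(p,s,'module',.022)
s,p=shot('top');rect(p,s,'module',.022)
go(.49,-.30,.2,101.5)
E
```

```text
module 0.84 px [311. 202.  63.  54.] xy 0.5773 0.057 wh [0.0468 0.0593] ang 12.9
module 0.7 px [527.  10.  80.  19.] xy 0.3899 0.1953 wh [0.0148 0.0642] ang 14.3
module 0.45 px [306.  42.  71.  44.] xy 0.4513 0.0285 wh [0.0301 0.0527] ang 11.6
module 0.82 px [303. 300.  20.  19.] xy 0.367 0.1992 wh [0.0438 0.057 ] ang 3.4
module 0.76 px [352. 225.  13.  17.] xy 0.5881 0.0536 wh [0.0436 0.0327] ang 88.9
module 0.58 px [133. 304.  23.  23.] xy 0.3687 0.6755 wh [0.0483 0.062 ] ang 40.4
module 0.16 px [346. 204.  49.  44.] xy 0.5998 0.0388 wh [0.0723 0.0507] ang 88.9
t 7.6 tcp [0.5784 0.0559 0.2   ] yaw 101.5 tilt [-0.2 -0. ] shift [ 1.579e-01 -3.310e-01  3.000e-04] rz 0.0 j6 -1.74 gap 0.0852
```

>>> play_rows --commands '[[[0,0,0,0.02,-0.04,0,1],[0,0,0,0.02,-0.042,0,1],[0,0,0,0.02,-0.042,0,1],[0,0,0,0.02,-0.042,0,1],[0,0,0,0.02,-0.042,0,1],[0,0,0,0.02,-0.042,0,1],[0,0,0,0.02,-0.042,0,1],[0,0,0,0.016,-0.039,0,1]]]'

```text
time: 8.6
tcp_pos: [0.4914, -0.3008, 0.1999]
eef_rot: [-0.001, -0.1, 0.995, 0.001]
force: [0.8, -0.3, 0.7]
finger_gap: 0.085
grasp_force: 0.0
```

```bash
python3 - <<'E'
from h import *
s,p=shot('wrist','w5'); go(.465,-.305,.1,75,s)
for t,z in(('heat_sink',.026),('transformer',.035),('capacitor_small',.042)):rect(p,s,t,z)
E
```

```text
t 8.6 tcp [ 0.4914 -0.3008  0.1999] yaw 101.5 tilt [-0.1  0.1] shift [0.0265 0.0009 0.1   ] rz 26.5 j6 -2.39 gap 0.085
heat_sink 0.94 px [301. 176.  88.  80.] xy 0.4646 -0.3117 wh [0.0606 0.0537] ang 78.9
transformer 0.58 px [288. 329.  58.  61.] xy 0.6067 -0.2954 wh [0.066  0.0503] ang 15.3
transformer 0.47 px [625. 237.  23.  35.] xy 0.4555 -0.0129 wh [0.0394 0.0233] ang 27.7
capacitor_small 0.89 px [198. 229.  39.  35.] xy 0.5223 -0.3859 wh [0.0223 0.037 ] ang 54.6
```

View pics/w5.png

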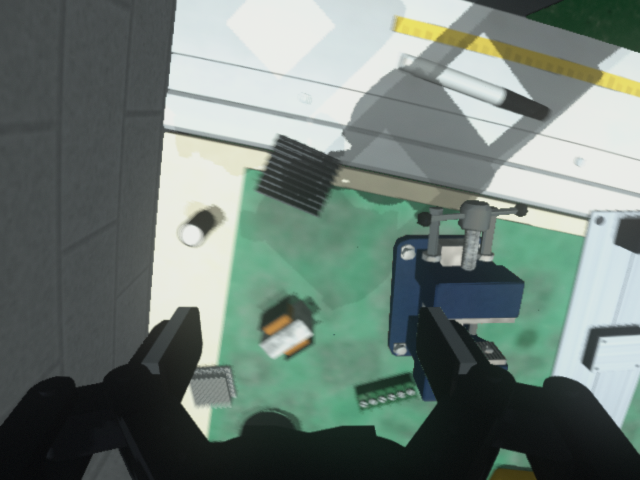

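The dark sink has corners at px (281,135), (342,160), (320,215) and (258,190), with its long side at yaw about 79°. The transformer is at (288,329) and the small capacitor at (198,229). I grip the sink.

>>> play_rows --commands '[[[0,0,0,0.0262,-0.004,0,1],[0,0,7.5,0,0,0.03,1],[0,0,7.5,0,0,0.04,1],[0,0,7.5,0,0,0.04,1],[0,0,0,0,0,0.04,1],[0,0,0,0,0,0.03,1],[0,0,0,0,0,0.013,1],[0,0,0,0,0,0,0.4],[0,0,0,0,0,0,0.4],[0,0,0,0,0,0,0.4]]]'

```text
time: 10.05
tcp_pos: [0.4686, -0.3093, 0.0106]
eef_rot: [0.001, 0.095, 0.995, -0.001]
force: [0.7, 0.6, 3.1]
finger_gap: 0.0583
grasp_force: 66.6
```

```bash
python3 - <<'E'
from h import *
s,p=shot('wrist','w6'); go(.465,-.305,.1,101.5,s);print(s['grasp_force']); rect(p,s,'heat_sink',.026)
E
```

```text
t 10.05 tcp [ 0.4686 -0.3093  0.0106] yaw 79.1 tilt [ 0.2 -0.1] shift [ 0.0041  0.0034 -0.0895] rz -22.4 j6 -2.03 gap 0.0583
66.62892580032349
heat_sink 0.82 px [309. 315. 164. 139.] xy 0.4628 -0.3076 wh [0.06   0.0603] ang 79.2
```

View pics/w6.png

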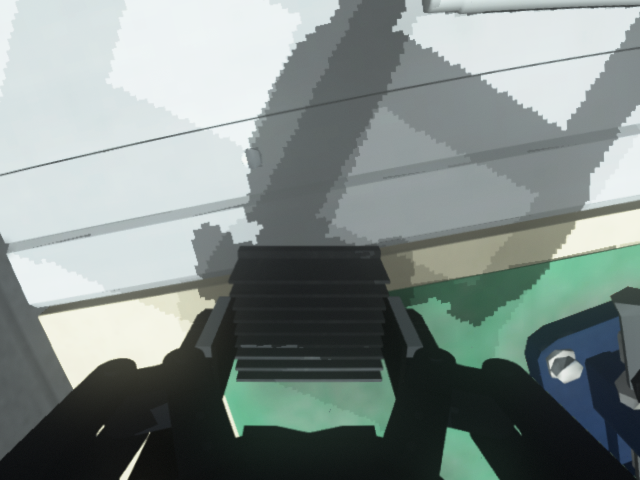

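The sink is square in the grip, with the far edge of its fins at row 381, columns 238 to 383.

```bash
python3 - <<'E'
from h import *
s=state();_,p=shot('wrist');M=q2R(s['eef_rot'])
q=w(p,[(238,381),(383,381),(233,279),(388,279)],.026,s)
print((np.c_[q-s['tcp_pos'][:2],np.zeros(4)]@M).round(4))
E
```

```text
[[-0.0237 -0.0285  0.0001]
 [-0.0236  0.0314  0.    ]
 [ 0.0227 -0.0275 -0.    ]
 [ 0.0228  0.03   -0.0001]]
```

>>> play_rows --commands '[[[0,0,0,0,0,-0.03,0.4],[0,0,0,0,0,-0.06,0.4],[0,0,0,0,0,-0.06,0.4],[0,0,0,0,0,-0.03,0.4],[0,0,0,0,0,0,0.4]]]'

```text
time: 10.82
tcp_pos: [0.4685, -0.3094, 0.1918]
eef_rot: [0.002, 0.095, 0.995, -0.001]
force: [0.3, -0.4, -0.7]
finger_gap: 0.0582
grasp_force: 66.1
```

```bash
python3 -c "
from h import *
go(.5785,.0573,.2,102)"
```

```text
t 10.82 tcp [ 0.4685 -0.3094  0.1918] yaw 79.0 tilt [ 0.3 -0.2] shift [-0.0383  0.3809 -0.0089] rz -23.0 j6 -2.03 gap 0.0582
```

>>> play_rows --commands '[[[0,0,0,-0.0055,0.0544,0,0.4],[0,0,0,-0.0055,0.0544,0,0.4],[0,0,0,-0.0055,0.0544,0,0.4],[0,0,0,-0.0055,0.0544,0,0.4],[0,0,0,-0.0055,0.0544,0,0.4],[0,0,0,-0.0055,0.0544,0,0.4],[0,0,0,-0.0053,0.0545,0,0.4],[0,0,-8,0,0,0.02,0.4],[0,0,-8,0,0,0.04,0.4],[0,0,-7,0,0,0.02,0.4]]]'

```text
time: 12.08
tcp_pos: [0.5753, 0.0581, 0.1037]
eef_rot: [-0.004, -0.107, 0.994, 0.0]
force: [0.3, -1.1, -1.4]
finger_gap: 0.0584
grasp_force: 66.0
```

```bash
python3 -c "
from h import *
s,p=shot('wrist','w7')
go(.579,.0567,.032,102);rect(p,s,'module',.022)"
```

```text
t 12.12 tcp [0.5743 0.058  0.1014] yaw 102.6 tilt [-0.6 -0. ] shift [-0.005  -0.0024  0.0693] rz 0.6 j6 -1.75 gap 0.0584
module 0.41 px [630.   4.  20.   7.] xy 0.3952 0.2041 wh [0.0026 0.0109] ang 16.8
```

>>> play_rows --commands '[[[0,0,0,0,0,0.03,0.4],[0,0,0,0,0,0,0.4],[0,0,0,0,0,0,0.4]]]'

```text
time: 12.55
tcp_pos: [0.578, 0.0579, 0.0799]
eef_rot: [0.001, -0.104, 0.995, -0.0]
force: [-0.0, -0.4, -1.8]
finger_gap: 0.0579
grasp_force: 66.0
```

```bash
python3 -c "
from h import *
go(.579,.0565,.033,102)"
```

```text
t 12.55 tcp [0.578  0.0579 0.0799] yaw 102.0 tilt [0.1 0. ] shift [-0.0006 -0.0016  0.0469] rz -0.0 j6 -1.74 gap 0.0579
```

>>> play_rows --commands '[[[0,0,0,-0.0006,-0.0012,0.025,0.4],[0,0,0,0,0,0.016,0.4],[0,0,0,0,0,0.004,0.4],[0,0,0,0,0,0.002,0.4],[0,0,0,0,0,0,0.4]]]'

```text
time: 13.18
tcp_pos: [0.579, 0.057, 0.0327]
eef_rot: [0.001, -0.105, 0.994, -0.0]
force: [0.2, 0.1, -0.6]
finger_gap: 0.058
grasp_force: 66.0
```

```bash
python3 -c "
from h import *
go(.579,.0565,.033,102);print(state()['force'])"
```

```text
t 13.18 tcp [0.579  0.057  0.0327] yaw 102.0 tilt [0.1 0. ] shift [ 0.0001 -0.0005 -0.0003] rz 0.0 j6 -1.75 gap 0.058
[ 0.15055902  0.10198049 -0.55333086]
```

Contact is imminent, so I lower one more millimetre, release and rise.

>>> play_rows --commands '[[[0,0,0,0,0,0.0008,0.4],[0,0,0,0,0,0,0.8],[0,0,0,0,0,0,1],[0,0,0,0,0,0,1],[0,0,0,0,0,-0.04,1],[0,0,0,0,0,-0.06,1],[0,0,0,0,0,-0.06,1],[0,0,0,0,0,0,1],[0,0,0,0,0,0,1]]]'

```text
time: 14.3
tcp_pos: [0.5782, 0.0569, 0.1902]
eef_rot: [-0.0, -0.105, 0.994, 0.0]
force: [-1.0, 0.9, -0.1]
finger_gap: 0.0856
grasp_force: 0.0
```

```bash
python3 -c "
from h import *
s,p=shot('wrist','w8');rect(p,s,'heat_sink',.048);rect(p,s,'module',.022)
go(.59,-.25,.21,120)"
```

```text
heat_sink 0.59 px [308. 215.  81.  67.] xy 0.5748 0.0572 wh [0.055  0.0599] ang 12.1
module 0.9 px [536.  13.  88.  26.] xy 0.3889 0.1951 wh [0.0177 0.0656] ang 15.0
t 14.45 tcp [0.5777 0.0569 0.1888] yaw 102.0 tilt [-0.2 -0. ] shift [ 0.0521 -0.3027 -0.0213] rz -18.0 j6 -1.75 gap 0.0855
```

View pics/w8.png

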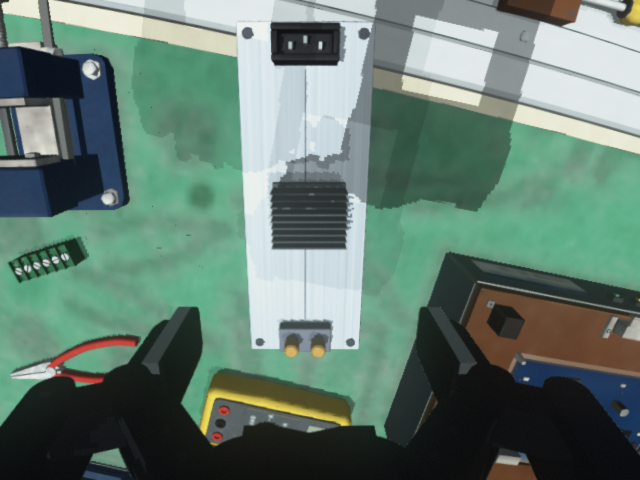

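The sink sits squarely on the module at px (308,215), on the scribe line. The inlet is at (305,43) and the output at (305,338). The transformer is next.

>>> play_rows --commands '[[[0,0,0,0.006,-0.043,-0.01,1],[0,0,0,0.007,-0.043,0,1],[0,0,0,0.007,-0.043,0,1],[0,0,0,0.007,-0.043,0,1],[0,0,0,0.007,-0.043,0,1],[0,0,0,0.007,-0.043,0,1],[0,0,0,0.007,-0.043,0,1],[0,0,0,0.006,-0.043,0,1],[0,0,0,0,0,0,1],[0,0,0,0,0,0,1]]]'

```text
time: 15.7
tcp_pos: [0.5972, -0.2903, 0.1997]
eef_rot: [-0.001, -0.105, 0.994, 0.001]
force: [0.4, -0.2, 0.5]
finger_gap: 0.0856
grasp_force: 0.0
```

```bash
python3 -c "
from h import *
s,p=shot('wrist','w9');rect(p,s,'transformer',.04);rect(p,s,'capacitor_small',.042)
go(.61,-.295,.1,126)"
```

```text
transformer 0.58 px [298. 225.  63.  68.] xy 0.6104 -0.295 wh [0.0467 0.0523] ang 47.2
capacitor_small 0.87 px [203. 101.  41.  28.] xy 0.5273 -0.387 wh [0.0204 0.0298] ang 11.3
t 15.85 tcp [ 0.5976 -0.2896  0.2008] yaw 102.1 tilt [-0.  0.] shift [-0.011  -0.008   0.1008] rz -23.9 j6 -2.29 gap 0.0855
```

View pics/w9.png

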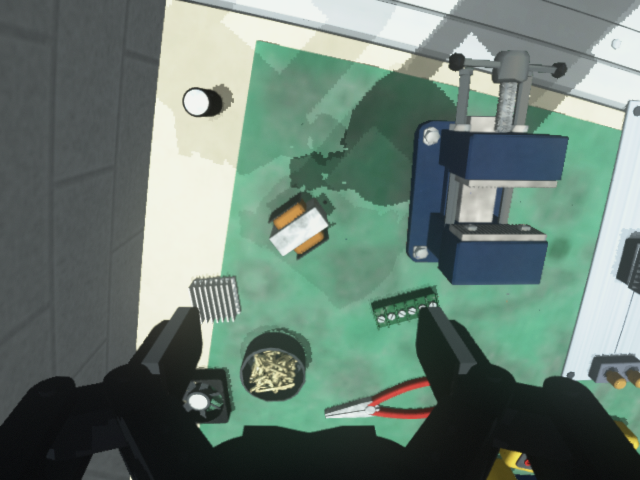

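The transformer's steel core top has corners at px (269,238), (319,206), (329,226) and (283,256), so its long side runs up to the right. The light sink is at (215,298) and the pot at (275,365).

```bash
python3 -c "
from h import *
s,p=shot('wrist')
img=p['img'];cv2.imwrite('pics/w9c.png',cv2.resize(img[180:270,250:350],(800,720)[:2] and (660,594),interpolation=cv2.INTER_CUBIC))
q=w(p,[(269,238),(319,206),(329,226),(283,256)],.04,s);print(q.round(4),q.mean(0))
e=q[1]-q[0]+q[2]-q[3];print(np.degrees(np.arctan2(e[1],e[0])))
print('light sink',w(p,[(191,282),(238,278),(241,318),(199,320)],.015,s).round(3),'pot',w(p,[(275,340),(245,355)],.03,s).round(3))
"
```

```text
[[ 0.6254 -0.3167]
 [ 0.5892 -0.2814]
 [ 0.6043 -0.2694]
 [ 0.639  -0.302 ]] [ 0.6144565  -0.29239495]
136.2048102353166
light sink [[ 0.694 -0.383]
 [ 0.68  -0.339]
 [ 0.723 -0.33 ]
 [ 0.734 -0.371]] pot [[ 0.73  -0.293]
 [ 0.754 -0.319]]
```

View pics/w9c.png

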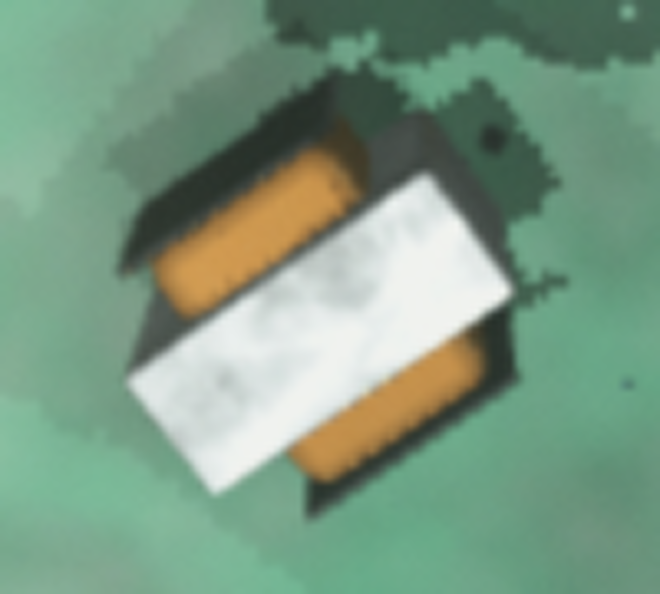

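>>> play_rows --commands '[[[0,0,10,0,0,0,1],[0,0,10,0,0,0,1],[0,0,10,0,0,0,1],[0,0,10,0,0,0,1],[0,0,10,0,0,0,1],[0,0,10,0,0,0,1],[0,0,10,0,0,0,1],[0,0,10,0,0,0,1],[0,0,10,0,0,0,1],[0,0,10,0,0,0,1]]]'

```text
time: 17.15
tcp_pos: [0.5976, -0.29, 0.2012]
eef_rot: [0.0, 0.696, 0.718, 0.0]
force: [-0.4, 0.4, 0.2]
finger_gap: 0.0854
grasp_force: 0.0
```

>>> play_rows --commands '[[[0,0,10,0,0,0,1],[0,0,10,0,0,0,1],[0,0,10,0,0,0,1],[0,0,10,0,0,0,1],[0,0,6,0,0,0,1],[0,0,0,0,0,0.03,1],[0,0,0,0,0,0.03,1],[0,0,0,0,0,0,1],[0,0,0,0,0,0,1]]]'

```text
time: 18.27
tcp_pos: [0.598, -0.2906, 0.1428]
eef_rot: [0.001, 0.92, 0.391, 0.001]
force: [-0.6, -0.1, 0.1]
finger_gap: 0.0852
grasp_force: 0.0
```

```bash
python3 -c "
from h import *
go(.6138,-.2935,.013,-43.5)
s,p=shot('wrist','w10');rect(p,s,'transformer',.04)"
```

```text
t 18.27 tcp [ 0.598  -0.2906  0.1428] yaw -43.9 tilt [ 0.1 -0.1] shift [0.0088 0.0131 0.1298] rz -0.4 j6 0.26 gap 0.0852
transformer 0.63 px [328. 217.  85.  70.] xy 0.6147 -0.2902 wh [0.0476 0.0537] ang 46.4
```

View pics/w10.png

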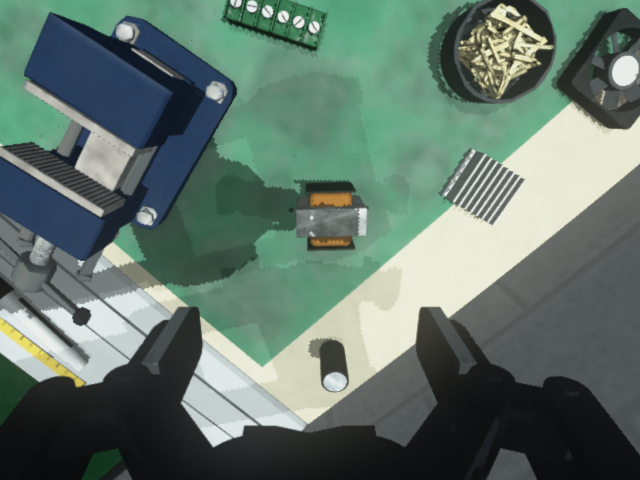

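The transformer's core is aligned with the fingers: its top runs from px (296,209) to (367,209), centred near (331,222). I descend and grip.

>>> play_rows --commands '[[[0,0,0,0.0102,0.0126,0.02,1],[0,0,0,0,0,0.04,1],[0,0,0,0,0,0.04,1],[0,0,0,0,0,0.02,1],[0,0,0,0,0,0.01,1],[0,0,0,0,0,0,1],[0,0,0,0,0,0,0.3],[0,0,0,0,0,0,0.3],[0,0,0,0,0,0,0.3],[0,0,0,0,0,0,0.3]]]'

```text
time: 19.62
tcp_pos: [0.6146, -0.2928, 0.0129]
eef_rot: [0.001, 0.92, 0.391, 0.001]
force: [0.5, -1.6, 5.9]
finger_gap: 0.0474
grasp_force: 63.9
```

```bash
python3 -c "
from h import *
s,p=shot('wrist','w11');go(.6138,-.2935,.2,-43.5,s);print(s['grasp_force'],s['force'])"
```

```text
t 19.62 tcp [ 0.6146 -0.2928  0.0129] yaw -44.0 tilt [ 0.2 -0.1] shift [-0.0009  0.0005 -0.1871] rz -0.5 j6 0.27 gap 0.0474
63.85207414627075 [ 0.52279377 -1.61053309  5.92121645]
```

View pics/w11.png

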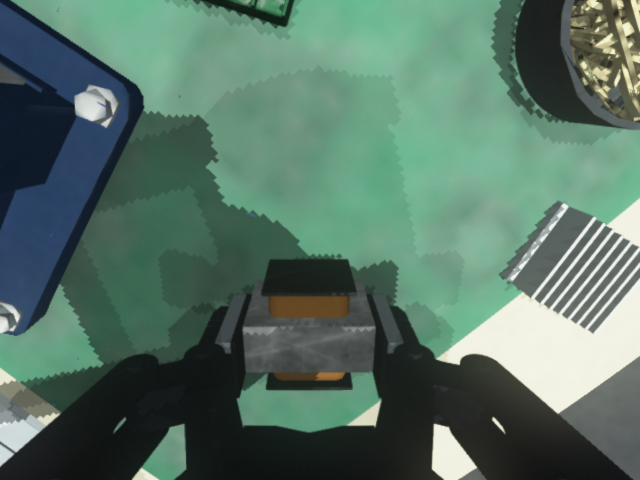

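The transformer is held at its core ends, top face at rows 325 to 373. I lift it and carry it over.

>>> play_rows --commands '[[[0,0,0,0,0,-0.03,0.3],[0,0,0,0,0,-0.055,0.3],[0,0,0,0,0,-0.055,0.3],[0,0,0,0,0,-0.05,0.3],[0,0,0,0.024,-0.043,0,0.3],[0,0,0,0.024,-0.043,0,0.3],[0,0,0,0.025,-0.044,0,0.3],[0,0,0,0.025,-0.044,0,0.3],[0,0,0,0.025,-0.044,0,0.3],[0,0,0,0.025,-0.043,0,0.3]]]'

```text
time: 20.92
tcp_pos: [0.5272, -0.0029, 0.2003]
eef_rot: [-0.0, 0.92, 0.391, -0.001]
force: [1.9, 0.4, -3.2]
finger_gap: 0.0467
grasp_force: 63.2
```

>>> play_rows --commands '[[[0,0,0,0.025,-0.043,0,0.3],[0,0,9,0,0,0.02,0.3],[0,0,9,0,0,0.03,0.3],[0,0,9,0,0,0.02,0.3],[0,0,7.5,0,0,0,0.3],[0,0,0,0,0,0,0.3],[0,0,0,0,0,0,0.3]]]'

```text
time: 21.8
tcp_pos: [0.5147, 0.0434, 0.1311]
eef_rot: [-0.0, 0.995, 0.102, 0.0]
force: [0.5, -1.4, -2.7]
finger_gap: 0.047
grasp_force: 63.3
```

```bash
python3 -c "
from h import *
s,p=shot('wrist','w12');M=q2R(s['eef_rot'])
zt=s['tcp_pos'][2]+.0275
q=w(p,[(246,325),(373,325),(374,373),(247,373)],zt,s)
print('core off',(np.c_[q-s['tcp_pos'][:2],np.zeros(4)]@M).round(4).tolist(),s['grasp_force'])
go(.5153,.0428,.018,-78.5,s)
rect(p,s,'inlet',.034);rect(p,s,'heat_sink',.048);rect(p,s,'chassis',.004)"
```

```text
core off [[0.008, -0.023, 0.0], [0.008, 0.0217, -0.0], [-0.0125, 0.0233, -0.0], [-0.0126, -0.0238, 0.0]] 63.264838457107544
t 21.8 tcp [0.5147 0.0434 0.1311] yaw -78.3 tilt [0. 0.] shift [0.0004 0.0007 0.1131] rz 0.2 j6 1.38 gap 0.047
heat_sink 0.74 px [310. 135. 105.  81.] xy 0.579 0.058 wh [0.0466 0.0594] ang 11.7
chassis 0.89 px [315. 140. 173. 281.] xy 0.5643 0.0516 wh [0.1962 0.1115] ang 11.8
```

View pics/w12.png

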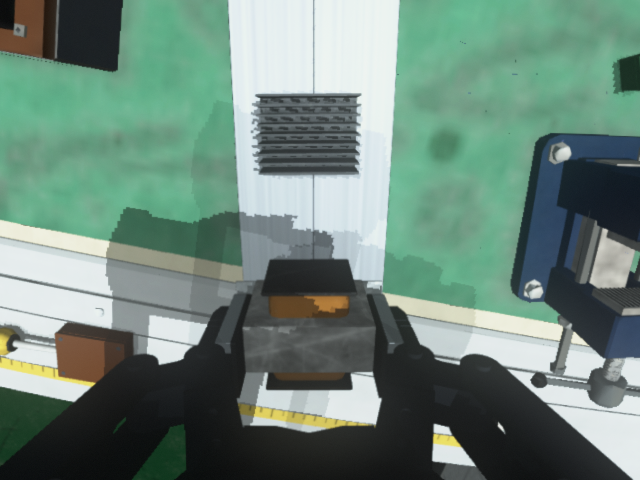

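The transformer hangs level over the scribe line, with the sink at px (310,135). I lower it.

>>> play_rows --commands '[[[0,0,0,0.002,0.0005,0.03,0.3],[0,0,0,0,0,0.04,0.3],[0,0,0,0,0,0.03,0.3],[0,0,0,0,0,0.01,0.3],[0,0,0,0,0,0.002,0.3],[0,0,0,0,0,0,0.3],[0,0,0,0,0,0,0.3]]]'

```text
time: 22.88
tcp_pos: [0.5177, 0.0433, 0.0203]
eef_rot: [0.0, 0.995, 0.101, 0.001]
force: [0.2, -0.2, -3.5]
finger_gap: 0.0471
grasp_force: 63.2
```

```bash
python3 -c "
from h import *
go(.5172,.0428,.0169,-78.5);print(state()['force'])"
```

```text
t 22.88 tcp [0.5177 0.0433 0.0203] yaw -78.5 tilt [0.1 0. ] shift [-0.0006  0.0004  0.0034] rz 0.0 j6 1.38 gap 0.0471
[ 0.22056827 -0.1739943  -3.51107417]
```

>>> play_rows --commands '[[[0,0,0,0,0,0.002,0.3],[0,0,0,0,0,0.0014,0.3],[0,0,0,0,0,0,0.3],[0,0,0,0,0,0,0.7],[0,0,0,0,0,0,1],[0,0,0,0,0,0,1],[0,0,0,0,0,-0.05,1],[0,0,0,0,0,-0.06,1],[0,0,0,0,0,-0.06,1],[0,0,0,0,0,0,1]]]'

```text
time: 24.12
tcp_pos: [0.5193, 0.0433, 0.1917]
eef_rot: [0.0, 0.995, 0.101, 0.006]
force: [0.1, -0.2, 0.2]
finger_gap: 0.0856
grasp_force: 0.0
```

```bash
python3 -c "
from h import *
s,p=shot('wrist','w13');rect(p,s,'heat_sink',.048);rect(p,s,'transformer',.044)
go(.46,.37,.19,-78.5)"
```

```text
heat_sink 0.78 px [308. 139.  80.  64.] xy 0.5784 0.0578 wh [0.0471 0.0596] ang 11.6
transformer 0.96 px [306. 219.  77.  62.] xy 0.5181 0.0447 wh [0.0471 0.0582] ang 11.6
t 24.27 tcp [0.5164 0.0432 0.1843] yaw -78.5 tilt [-0.1  0. ] shift [ 0.0102 -0.3314 -0.0056] rz 0.0 j6 1.38 gap 0.0853
```

>>> play_rows --commands '[[[0,0,0,-0.001,-0.043,-0.01,1],[0,0,0,-0.001,-0.043,0,1],[0,0,0,-0.001,-0.043,0,1],[0,0,0,-0.001,-0.043,0,1],[0,0,0,-0.001,-0.043,0,1],[0,0,0,-0.001,-0.043,0,1],[0,0,0,-0.001,-0.043,0,1],[0,0,0,-0.001,-0.044,0,1],[0,0,0,0,0,0,1],[0,0,0,0,0,0,1]]]'

```text
time: 25.52
tcp_pos: [0.4396, 0.379, 0.1938]
eef_rot: [0.001, 0.995, 0.101, -0.001]
force: [0.0, -0.9, -1.3]
finger_gap: 0.0854
grasp_force: 0.0
```

```bash
python3 -c "
from h import *
s,p=shot('wrist','w14');rect(p,s,'capacitor_large',.05)
for d in trace(p,'capacitor_large')[:1]:
  m=d['mask'].astype(np.uint8); g=cv2.cvtColor(p['img'],6)
  ys,xs=np.nonzero(m&(g>150)); print('top px',np.median(xs),np.median(ys),len(xs),w(p,[(xs.min()/2+xs.max()/2,ys.min()/2+ys.max()/2)],.05,s),np.ptp(xs),np.ptp(ys))
cv2.imwrite('pics/w14c.png',cv2.resize(p['img'],None,fx=1,fy=1)[120:330,200:440])
go(.446,.398,.03,None)"
```

```text
capacitor_large 0.61 px [281. 195.  40.  44.] xy 0.4501 0.4036 wh [0.0366 0.0291] ang 5.0
top px 281.0 203.0 788 [[0.44546326 0.40257941]] 31 30
t 25.68 tcp [0.4403 0.3786 0.1952] yaw -78.5 tilt [-0. -0.] shift [ 0.0095 -0.0179  0.1651] rz None j6 2.02 gap 0.0851
```

View pics/w14c.png

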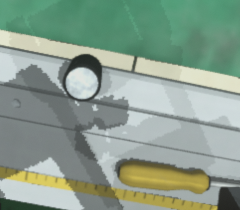

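The larger capacitor's white top disc is at px (283,203). I descend on it.

>>> play_rows --commands '[[[0,0,0,0.0101,-0.0213,0.02,1],[0,0,0,0,0,0.04,1],[0,0,0,0,0,0.04,1],[0,0,0,0,0,0.04,1],[0,0,0,0,0,0.035,1],[0,0,0,0,0,0,1],[0,0,0,0,0,0,0.15],[0,0,0,0,0,0,0.15],[0,0,0,0,0,0,0.15],[0,0,0,0,0,0,0.15]]]'

```text
time: 26.92
tcp_pos: [0.4462, 0.403, 0.0221]
eef_rot: [-0.001, 0.995, 0.101, 0.001]
force: [-1.1, -0.9, 5.9]
finger_gap: 0.0279
grasp_force: 59.1
```

```bash
python3 -c "
from h import *
s,p=shot('wrist','w15');go(.646,.069,.19,101.5,s);print(s['grasp_force'],s['force']);cv2.imwrite('pics/w15c.png',p['img'][220:440,160:480])"
```

```text
t 26.93 tcp [0.4462 0.403  0.0221] yaw -78.5 tilt [0.1 0.1] shift [ 0.1292  0.3671 -0.1679] rz -180.0 j6 2.04 gap 0.0279
59.11165024386719 [-1.06067381 -0.94920535  5.8773409 ]
```

View pics/w15c.png

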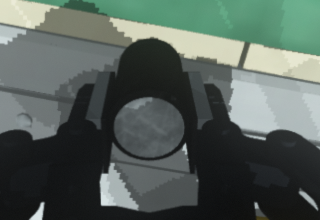

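The capacitor is held upright, with its disc centre at px (309,348). I lift it and carry it round the box.

>>> play_rows --commands '[[[0,0,0,0,0,-0.04,0.15],[0,0,0,0,0,-0.06,0.15],[0,0,0,0,0,-0.06,0.15],[0,0,0,0,0.043,-0.01,0.15],[0,0,0,0,0.043,0,0.15],[0,0,0,0,0.043,0,0.15],[0,0,0,0,0.043,0,0.15],[0,0,0,0,0.043,0,0.15],[0,0,0,0,0.043,0,0.15],[0,0,0,0,0.043,0,0.15]]]'

```text
time: 28.22
tcp_pos: [0.5059, 0.1063, 0.1907]
eef_rot: [-0.0, 0.995, 0.101, 0.0]
force: [0.4, 0.5, -0.9]
finger_gap: 0.028
grasp_force: 59.2
```

>>> play_rows --commands '[[[0,0,0,0.043,0.022,0,0.15],[0,0,0,0.043,0.022,0,0.15],[0,0,0,0.042,0.022,0,0.15],[0,0,0,0,0,0.04,0.15],[0,0,0,0,0,0.04,0.15],[0,0,0,0,0,0,0.15],[0,0,0,0,0,0,0.15]]]'

```text
time: 29.1
tcp_pos: [0.6452, 0.0688, 0.1128]
eef_rot: [0.0, 0.995, 0.101, 0.001]
force: [0.4, 0.1, -0.2]
finger_gap: 0.0281
grasp_force: 59.3
```

```bash
python3 -c "
from h import *
s,p=shot('wrist','w16');M=q2R(s['eef_rot'])
q=w(p,[(309,348)],s['tcp_pos'][2]+.029,s);print('cap off',np.r_[q[0]-s['tcp_pos'][:2],0]@M)
go(.643,.0687,.028,-78.5,s);print(s['grasp_force'])
rect(p,s,'output',.018);rect(p,s,'chassis',.004)"
```

```text
cap off [-5.01012402e-04 -8.41717069e-04 -1.56994418e-06]
t 29.1 tcp [0.6452 0.0688 0.1128] yaw -78.4 tilt [0.1 0. ] shift [-0.0024 -0.0004  0.0848] rz 0.1 j6 1.42 gap 0.0281
59.27164758788422
output 0.6 px [310. 140.  82.  44.] xy 0.7059 0.0813 wh [0.0259 0.05  ] ang 11.6
chassis 0.7 px [312. 268. 170. 319.] xy 0.6534 0.0702 wh [0.1464 0.1103] ang 11.8
```

>>> play_rows --commands '[[[0,0,0,-0.002,-0.0004,0.035,0.15],[0,0,0,0,0,0.035,0.15],[0,0,0,0,0,0.012,0.15],[0,0,0,0,0,0,0.15],[0,0,0,0,0,0,0.15]]]'

```text
time: 29.88
tcp_pos: [0.6437, 0.0687, 0.031]
eef_rot: [0.0, 0.995, 0.101, 0.002]
force: [-0.2, -0.4, -0.6]
finger_gap: 0.0278
grasp_force: 59.3
```

```bash
python3 -c "
from h import *
go(.643,.0687,.0261,-78.5);print(state()['force'])"
```

```text
t 29.88 tcp [0.6437 0.0687 0.031 ] yaw -78.4 tilt [0.2 0. ] shift [-0.0007 -0.0002  0.0049] rz 0.1 j6 1.42 gap 0.0278
[-0.23158685 -0.38850492 -0.59601863]
```

>>> play_rows --commands '[[[0,0,0,0,0,0.003,0.15],[0,0,0,0,0,0.0018,0.15],[0,0,0,0,0,0,0.15],[0,0,0,0,0,0,0.15]]]'

```text
time: 30.38
tcp_pos: [0.6434, 0.0687, 0.0262]
eef_rot: [0.0, 0.995, 0.101, 0.001]
force: [-2.2, -0.2, 6.8]
finger_gap: 0.0283
grasp_force: 60.2
```

```bash
python3 -c "
from h import *
go(.643,.0687,.0261,-78.5);print(state()['force'])"
```

```text
t 30.38 tcp [0.6434 0.0687 0.0262] yaw -78.4 tilt [0.2 0. ] shift [-0.0004 -0.0001  0.0001] rz 0.1 j6 1.42 gap 0.0283
[-2.1959573  -0.2132157   6.82977977]
```

Force shows the capacitor is standing on the plate. I release it, retreat up and back, and look.

>>> play_rows --commands '[[[0,0,0,0,0,0,0.5],[0,0,0,0,0,0,1],[0,0,0,0,0,0,1],[0,0,0,0,0,-0.04,1],[0,0,0,0,0,-0.06,1],[0,0,0,0,0,-0.06,1],[0,0,0,-0.045,0,-0.03,1],[0,0,0,-0.045,0,0,1],[0,0,0,0,0,0,1],[0,0,0,0,0,0,1]]]'

```text
time: 31.62
tcp_pos: [0.5547, 0.0506, 0.2141]
eef_rot: [-0.0, 0.995, 0.101, 0.0]
force: [-0.6, -0.3, 0.1]
finger_gap: 0.0851
grasp_force: 0.0
```

```bash
python3 -c "
from h import *
s,p=shot('wrist','w17');go(.579,.0555,.2,-78.5,s)
for t,z in(('heat_sink',.048),('transformer',.044),('capacitor_large',.054),('output',.018),('chassis',.004)):rect(p,s,t,z)"
```

```text
t 31.62 tcp [0.5547 0.0506 0.2141] yaw -78.5 tilt [0.1 0. ] shift [0.0248 0.0001 0.0141] rz 0.0 j6 1.39 gap 0.0851
heat_sink 0.67 px [308. 180.  77.  61.] xy 0.5799 0.0583 wh [0.0491 0.0595] ang 12.7
heat_sink 0.61 px [313. 158. 133. 315.] xy 0.5836 0.0557 wh [0.2579 0.0969] ang 11.8
transformer 0.68 px [308. 246.  69.  55.] xy 0.5198 0.0455 wh [0.0497 0.0572] ang 11.6
transformer 0.6 px [312. 158. 139. 316.] xy 0.5829 0.0557 wh [0.2612 0.0991] ang 11.8
capacitor_large 0.87 px [309.  95.  41.  39.] xy 0.643 0.0692 wh [0.029  0.0297] ang 11.6
output 0.98 px [310.  20.  60.  37.] xy 0.7037 0.0807 wh [0.0269 0.0496] ang 11.6
output 0.59 px [310.  95.  40.  39.] xy 0.6442 0.0694 wh [0.0324 0.0332] ang 11.6
chassis 0.79 px [311. 158. 134. 315.] xy 0.5764 0.0543 wh [0.2945 0.112 ] ang 11.6
```

View pics/w17.png

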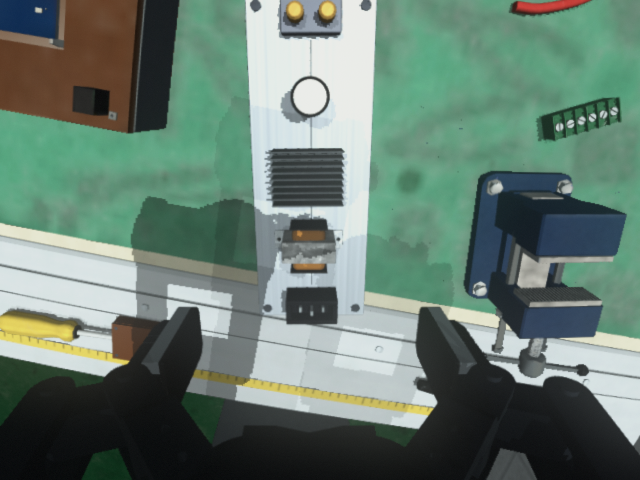

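The whole row stands on the scribe line: output (310,20), capacitor (309,95), sink on module (308,180), transformer (308,246) and inlet (311,305). Everything is within tolerance.

```bash
python3 -c "
from bench import *
print(sign_off())"
```

```text
the job is handed in; nothing more can be done
None
```

The job is handed in: the module with the dark heat sink on top, the transformer and the larger capacitor all stand on the plate's middle line, within tolerance in the last wrist image. The smaller capacitor was left untouched, about 32 s of the 115 s were used, and the hand-in returned no verdict.

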